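# Pass the sample tins through the transfer hatch onto the sloped rack

### The arm

A 6-joint arm with a two-finger parallel gripper is mounted at the origin on the work surface. World frame = base frame: x ahead of the robot, y to its left, z up, the work surface at z = 0. Lengths are in m, angles in rad, forces in N, time in s.
With the tool pointing down it reaches from about 0.375 to 0.925 m from the base axis. Payload 5.7 kg.
Tool frame: the origin (TCP) lies midway between the tips of the shut fingers; the grasp point (between the pads) lies 19 mm behind it; z points along the fingers, x is the direction in which the jaws open and shut, and the axes are right-handed (so a half turn about z gives the same grasp; the last joint's range is limited). The gripper opens to 88 mm and grips with 3 to 60 N. Pads are 20 mm wide; open, the fingers measure 115 mm over their backs; the gripper's body (75 mm by 178 mm) begins 61 mm behind the grasp point.
Start: joints at [-1.448, 0.359, 1.51, -0, 1.272, -0.115], TCP at [0.141, -0.583, 0.191] pointing down, gripper open.
Joint ranges: [-2.97, 2.97], [-1.01, 2.36], [0.21, 2.38], [-0.96, 4.11], [0.2, 2.71], [-2.98, 2.98]. Speed limits (rad/s): [2.39, 2.39, 3.14, 3.14, 3.14, 3.14].

### API

Orientations are given as a unit quaternion [x, y, z, w].
In Python, from bench import move_ptp, servo_line, goto_joints, move_gripper, sleep, inverse_kinematics, capture, PlanningError, close_job, spot_in, silhouettes, current_clock, current_joint_pos, current_qvel, current_joint_torque, current_position, current_orientation, current_force, current_torque, current_finger_gap gives the robot as it stands. Calls block until the motion is done:
- move_ptp(position, orientation): joint-space move of the TCP to a pose.
- servo_line(position, orientation=None, rate=0.15, contact_N=None): straight line of the TCP; orientation=None keeps the orientation; rate is the mean speed in m/s. With contact_N (N) it stops when the force on the tool has changed by that much, and returns True; else False.
- goto_joints(angles): joint-space move.
- move_gripper(opening): finger opening in m; the grip force is fixed at half the most; returns when the fingers have stopped.
- sleep(seconds).
- inverse_kinematics(position, orientation): joint angles nearest the present ones, or None.
- capture(name): name is "scene" or "top" or "wrist"; returns a dict with "image" (384x512x3 uint8, blue, green, red), "range_z" (384x512 float32, m along the optical axis (not along the pixel's ray), 0 where there is no reading), "intrinsics" (3x3 intrinsics, pixels), "R" (3x3) and "t" (3): a world point X has camera coordinates R X + t. Camera axes: x right, y down, z forward; pixel columns grow to the right and rows downward; lengths in m; the calibration is good to about 2 mm. A picture is of the moment at which its call begins.
A pose or a line that the arm cannot do raises PlanningError and nothing moves.
- close_job(): hands the job in, once; it reports no verdict.
Trained networks look in the newest picture that a camera, given by its name, has taken for a name from the list of things; names that differ only in an ending like _2 or _b are one class to them, and where a whole thing is asked for, a point or a joint stands for the part that bears it (a point fixed in the world has none). Each returns a list of dicts, best first, with "conf" (0 to 1); they miss things now and then, are a little off and sometimes report something else, mostly with a low value. They report only what shows in the picture. A call takes as long as a camera call. They do not tell look-alikes from the thing itself.
- spot_in(camera, query): "xy" ([column, row] in pixels, amid what is visible of it).
- silhouettes(camera, query): "region" (384x512 bool, what is visible of it) and "xy" ([column, row] in pixels, amid what is visible of it).
Readings, each from a call of its own:
- current_clock(): time.
- current_joint_pos(): joint angles.
- current_qvel(): joint speeds.
- current_joint_torque(): joint torques, N m.
- current_position(): TCP position.
- current_orientation(): TCP orientation.
- current_force(): force on the tool from outside, world axes, zero at the start.
- current_torque(): the same for the moment, N m.
- current_finger_gap(): finger opening in m.
Only numpy, scipy, OpenCV 4.12 (cv2) and the standard library are available. Lean on these libraries where they do the work, as an engineer would, in place of code of your own. Each camera call takes 0.05 s, during which the arm holds its last target.

### The job

Bring all the sample tins standing on the bench to the clean side in one pass through the transfer hatch: stand them all together, upright, on its shuttle tray in the outer bay through the outer door, shut that door fully, run the tray all the way across under the inner bay and only then open the inner door fully; the two doors must never be open at the same time. Then set the tins side by side on the sloped rack, flat on the deck, lengthwise along the slope with grips up and their low ends against the lip, and finally shut the inner door fully, leaving the outer one shut. Do not knock over the bottles or the jar.

Things in the scene. Friction and masses are not known exactly. Their poses are not given: they have to be found in the camera images.
- hatch: two-door transfer hatch: white box 388 mm wide (y) x 122 deep (x), roof at 90 mm; origin: centre of its underside, x away from the robot. Two bays joined inside: outer centred at y = -94 mm, inner at y = +94 (clean side). Each opens upward, 176 (y) x 110 mm (x), under its own sliding roof door. A ledge behind (x 61 to 179 mm, 80 mm high) carries opened doors.
- door_outer (a joint): m, 0 = shut, 0.112 = fully open; flat clear roof panel with aluminium edges (116 x 174 mm) over the outer bay, sliding along hatch +x (away from the front wall); about 2 N of friction, stays where left. May start part open.
- door_inner (a joint): m, 0 = shut, 0.112 = fully open; flat clear roof panel with aluminium edges (116 x 174 mm) over the inner bay, sliding along hatch +x (away from the front wall); about 2 N of friction, stays where left. Starts shut.
- door_outer_handle (a point): top middle of the outer door's upright dark handle bar: 14 mm thick (hatch x), 60 mm long (hatch y), 32 mm high, standing on the door 25 mm to the front (-x) of its middle; moves with the door
- door_inner_handle (a point): top middle of the inner door's upright dark handle bar: 14 mm thick (hatch x), 60 mm long (hatch y), 32 mm high, standing on the door 25 mm to the front (-x) of its middle; moves with the door
- shuttle (a joint): m, position of the steel shuttle tray in the hatch: 0 = under the outer bay, 0.188 = under the inner bay (moves along hatch +y); about 1.5 N of friction; may start anywhere. Tins on it stay 7 mm below the closed doors.
- shuttle_floor (a point): centre of the shuttle tray's floor (tray frame = hatch directions; floor 13.5 mm above the bench): inside 142 wide (y) x 100 mm deep (x) with a 6 mm rim; room for three tins side by side, lying along hatch x, e.g. 46 mm apart
- shuttle_grip (a point): top middle of the shuttle's upright black post in front of the hatch, 97 mm to the -x side of the tray centre; 18 wide (hatch y) x 12 mm thick (hatch x), top 88.5 mm above the bench, free from 23 mm up; 30 mm clear of the front wall; moves with the shuttle
- deck_top (a point): centre of the upper face of the small rack's sloped grey deck on the clean side, 65 mm above the bench. x points UP the slope (15 degrees, low end to the robot's side), y along the rack, z square to the deck. Deck x -46 to +46 mm; 170 mm wide (y) between 10 mm high cheeks; a 10 mm high lip at the low end, inner face at x = -46 mm. Three tins fit, e.g. 55 mm apart.
- tin_a_mid (a point): centre (31 mm above the underside) of a closed oblong aluminium sample tin: body 80 (x) x 40 (y) x 30 mm high, with an upright black grip plate on top, 44 long (x) x 12 thick (y) x 32 mm high (so 62 mm high overall), 0.10 to 0.21 kg; x along the tin, z up. Lift it by the grip plate. May be absent.
- tin_b_mid (a point): centre (31 mm above the underside) of a closed oblong aluminium sample tin: body 80 (x) x 40 (y) x 30 mm high, with an upright black grip plate on top, 44 long (x) x 12 thick (y) x 32 mm high (so 62 mm high overall), 0.10 to 0.21 kg; x along the tin, z up. Lift it by the grip plate. May be absent.
- tin_c_mid (a point): centre (31 mm above the underside) of a closed oblong aluminium sample tin: body 80 (x) x 40 (y) x 30 mm high, with an upright black grip plate on top, 44 long (x) x 12 thick (y) x 32 mm high (so 62 mm high overall), 0.10 to 0.21 kg; x along the tin, z up. Lift it by the grip plate. May be absent.
- tin_a: same tin, origin at the centre of its underside
- tin_b: same tin, origin at the centre of its underside
- tin_c: same tin, origin at the centre of its underside
- bottle_a_mid (a point): centre of a white capped bottle, 48 mm across, 85 mm high (bystander)
- bottle_b_mid (a point): centre of an amber bottle, 52 mm across, 100 mm high (bystander)
- jar_mid (a point): centre of a clear jar, 60 mm across, 60 mm high (bystander)
Things that resemble listed ones, but are neither listed nor needed, are in the scene too. What is shaped like the tin_b but purple is not meant. There is more than one size of the part that bears deck_top; the job needs the larger.

How it is judged:
On the way, in this order (a step that is already met when the one before it is completed fails the run):
1. all the tins stand on the shuttle tray in the outer bay, outer door open, inner door shut (x of tin_a_mid in the frame of shuttle_floor between -0.03 and 0.03 m and y of tin_a_mid in the frame of shuttle_floor between -0.07 and 0.07 m and z of tin_a_mid in the frame of shuttle_floor between 0.022 and 0.04 m and angle between each of tin_a_mid, tin_b_mid, tin_c_mid's own z axis and vertical below 0.2 rad and x of tin_b_mid in the frame of shuttle_floor between -0.03 and 0.03 m and y of tin_b_mid in the frame of shuttle_floor between -0.07 and 0.07 m and z of tin_b_mid in the frame of shuttle_floor between 0.022 and 0.04 m and x of tin_c_mid in the frame of shuttle_floor between -0.03 and 0.03 m and y of tin_c_mid in the frame of shuttle_floor between -0.07 and 0.07 m and z of tin_c_mid in the frame of shuttle_floor between 0.022 and 0.04 m and value of joint door_outer above 0.08 m and value of joint door_inner below 0.008 m and value of joint shuttle below 0.03 m), for 0.2 s.
2. outer door shut on the tins, inner door still shut (x of tin_a_mid in the frame of shuttle_floor between -0.03 and 0.03 m and y of tin_a_mid in the frame of shuttle_floor between -0.07 and 0.07 m and z of tin_a_mid in the frame of shuttle_floor between 0.022 and 0.04 m and angle between each of tin_a_mid, tin_b_mid, tin_c_mid's own z axis and vertical below 0.2 rad and x of tin_b_mid in the frame of shuttle_floor between -0.03 and 0.03 m and y of tin_b_mid in the frame of shuttle_floor between -0.07 and 0.07 m and z of tin_b_mid in the frame of shuttle_floor between 0.022 and 0.04 m and x of tin_c_mid in the frame of shuttle_floor between -0.03 and 0.03 m and y of tin_c_mid in the frame of shuttle_floor between -0.07 and 0.07 m and z of tin_c_mid in the frame of shuttle_floor between 0.022 and 0.04 m and value of joint each of door_outer, door_inner below 0.008 m), for 0.2 s.
3. shuttle across under the inner bay with the tins, inner door open, outer door shut (y of each of tin_a_mid, tin_b_mid, tin_c_mid in the frame of hatch above 0.005 m and value of joint door_outer below 0.008 m and value of joint door_inner above 0.09 m and value of joint shuttle above 0.173 m), for 0.2 s.
At the end, for the whole second after the job is handed in: Every tin lies still and flat on the rack's sloped deck (within 7 degrees), lengthwise along the slope (within 20 degrees), low end against the lip or at most 14 mm from it, and both hatch doors are shut (within 8 mm) (x of tin_a_mid in the frame of deck_top between -0.016 and 0.008 m and y of tin_a_mid in the frame of deck_top between -0.072 and 0.072 m and z of tin_a_mid in the frame of deck_top between 0.024 and 0.039 m and angle between the z axis of each of tin_a_mid, tin_b_mid, tin_c_mid and the z axis of deck_top, either way round below 0.12 rad and angle between the x axis of each of tin_a_mid, tin_b_mid, tin_c_mid and the x axis of deck_top, either way round below 0.35 rad and linear speed of each of tin_a, tin_b, tin_c below 0.02 m/s and x of tin_b_mid in the frame of deck_top between -0.016 and 0.008 m and y of tin_b_mid in the frame of deck_top between -0.072 and 0.072 m and z of tin_b_mid in the frame of deck_top between 0.024 and 0.039 m and x of tin_c_mid in the frame of deck_top between -0.016 and 0.008 m and y of tin_c_mid in the frame of deck_top between -0.072 and 0.072 m and z of tin_c_mid in the frame of deck_top between 0.024 and 0.039 m and value of joint each of door_outer, door_inner below 0.008 m); the robot touches nothing.
It fails at once if both hatch doors open at the same time (more than 12 mm each) (value of joint each of door_outer, door_inner above 0.012 m).
It fails at once if a bottle or the jar knocked over (angle between any of bottle_a_mid, bottle_b_mid, jar_mid's own z axis and vertical above 0.7 rad).
Of tin_a, tin_b, tin_c only 2 to 3 are there at a start; the rules pass over those that are not, and their reading is None.
At some moment in a run one of tin_a, tin_b, tin_c may be knocked a few centimetres aside while the robot is not near it.
It also fails if it takes over 210 s, if anything falls off the work surface, if the arm or the gripper's body presses on something with over 40 N, if the wrist force passes 120 N, or if a joint passes its speed limit or range.

## Working session

There is one attempt and no reset: what is moved stays moved. The work goes in short steps, each a Python script; the robot and the scene stay as the last script left them, time stands still between calls to the robot, and variables do not carry over. Pictures are saved under pics/ and viewed, and the job is handed in when it is done.

```bash
ls; mkdir -p pics; cat > h.py <<'E'
import numpy as np, cv2
from bench import *
from scipy.spatial.transform import Rotation as Rn
def px2w(c,u,v,z=None):
    K=c["intrinsics"]; 
    if z is None:
        z=c["range_z"][int(round(v)),int(round(u))]
    p=np.linalg.inv(K)@np.array([u,v,1.0])*z
    return c["R"].T@(p-c["t"])
def cloud(c):
    K=c["intrinsics"]; z=c["range_z"]; H,W=z.shape
    u,v=np.meshgrid(np.arange(W),np.arange(H))
    P=np.stack([(u-K[0,2])/K[0,0]*z,(v-K[1,2])/K[1,1]*z,z],-1)
    return (P-c["t"])@c["R"]   # R^T(p-t)
def w2px(c,X):
    p=c["R"]@np.array(X)+c["t"]; q=c["intrinsics"]@p; return q[:2]/q[2]
def down(a):
    # tool z down, tool x (jaw dir) at angle a in world xy
    x=np.array([np.cos(a),np.sin(a),0]); z=np.array([0,0,-1.]); y=np.cross(z,x)
    return Rn.from_matrix(np.stack([x,y,z],1)).as_quat()
E
python3 - <<'E'
from h import *
for n in ("scene","top","wrist"):
    c=capture(n); cv2.imwrite(f"pics/{n}0.png",c["image"]); print(n,c["R"].tolist(),c["t"])
    for q in ("tin_a","hatch","door_outer_handle","door_inner_handle","shuttle_grip","shuttle","deck_top","bottle_a_mid","bottle_b_mid","jar_mid"):
        print(n,q,[(np.round(d["xy"]).tolist(),round(d["conf"],2)) for d in spot_in(n,q)])
print(current_clock())
E
```

```text
pics
scene [[-0.27775042519046017, 0.960532680860736, 0.015220719595548835], [0.6072947302863914, 0.18783955337837369, -0.771951690686012], [-0.7443438801205379, -0.20516644751299082, -0.6354989511730145]] [ 0.1667131  -0.19934512  1.6151014 ]
scene tin_a [([231.0, 180.0], 0.92), ([149.0, 188.0], 0.9), ([187.0, 192.0], 0.84), ([149.0, 217.0], 0.82), ([272.0, 188.0], 0.73)]
scene hatch [([261.0, 236.0], 0.65)]
scene door_outer_handle [([228.0, 219.0], 0.96)]
scene door_inner_handle [([302.0, 226.0], 0.74)]
scene shuttle_grip []
scene shuttle [([284.0, 196.0], 0.39), ([394.0, 226.0], 0.31)]
scene deck_top [([326.0, 185.0], 0.78), ([396.0, 224.0], 0.69)]
scene bottle_a_mid [([96.0, 212.0], 0.64)]
scene bottle_b_mid [([375.0, 274.0], 0.55)]
scene jar_mid [([147.0, 158.0], 0.88), ([229.0, 219.0], 0.34)]
top [[-0.01565646092060276, -0.9997833770036579, -0.013714018324442759], [-0.9978766852344938, 0.01649090026233289, -0.0630092951393465], [0.0632218023854202, 0.012698396579856136, -0.9979187113324612]] [-0.04056069  0.48921827  1.10303166]
top tin_a [([333.0, 208.0], 0.94), ([296.0, 229.0
[... 360 characters left out ...]
.0], 0.52)]
top shuttle [([248.0, 185.0], 0.71)]
top deck_top [([129.0, 199.0], 0.87), ([202.0, 244.0], 0.7)]
top bottle_a_mid [([398.0, 146.0], 0.86)]
top bottle_b_mid [([140.0, 149.0], 0.86)]
top jar_mid [([398.0, 240.0], 0.81)]
wrist [[0.23497779321187467, -0.972000691929734, -0.000302630793699657], [-0.9398934243710372, -0.2272953129325903, 0.25482776839065874], [-0.24776155375958708, -0.059594425972533144, -0.966986409869157]] [-0.60009623 -0.03062084  0.39016358]
wrist tin_a []
wrist hatch []
wrist door_outer_handle []
wrist door_inner_handle []
wrist shuttle_grip []
wrist shuttle []
wrist deck_top []
wrist bottle_a_mid []
wrist bottle_b_mid []
wrist jar_mid [([189.0, 8.0], 0.98)]
1.65
```

```bash
python3 - <<'E'
import cv2
a=cv2.imread("pics/scene0.png")[110:310,60:460]; cv2.imwrite("pics/sc1.png",cv2.resize(a,None,fx=2,fy=2,interpolation=cv2.INTER_CUBIC))
a=cv2.imread("pics/top0.png")[80:290,80:440]; cv2.imwrite("pics/tp1.png",cv2.resize(a,None,fx=2.2,fy=2.2,interpolation=cv2.INTER_CUBIC))
E
```

```text
(no output)
```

View pics/sc1.png

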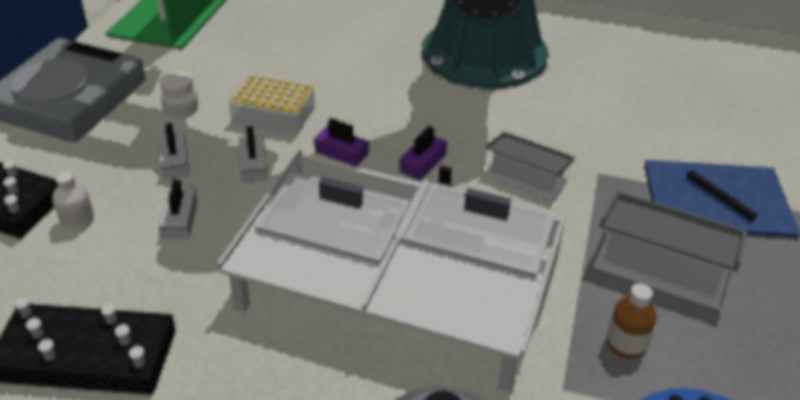

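View pics/tp1.png

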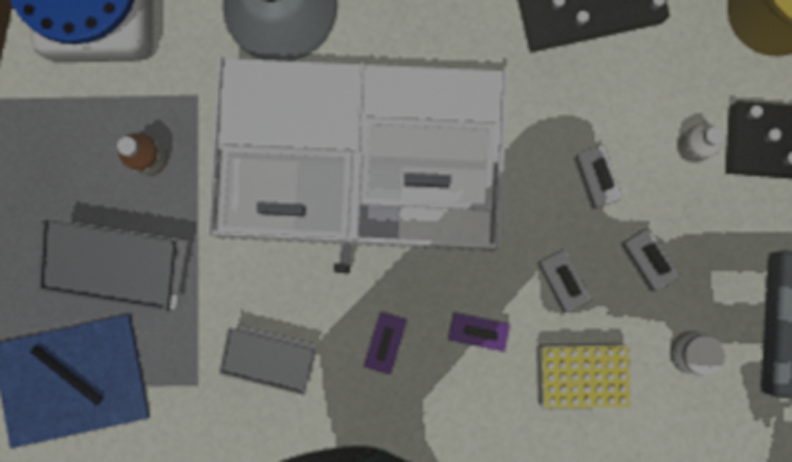

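The top picture shows grey tins at about (352,160), (375,197) and (337,207). The purple decoys are at (256,235) and (297,230). The large rack is at (130,200) and the small one at (202,244). The outer door is part open and the shuttle post is near (235,201).

Next I'll measure all of these.

```bash
python3 - <<'E'
from h import *
c=capture("top"); P=cloud(c); print(c["intrinsics"])
x,y,z=P[...,0],P[...,1],P[...,2]; ok=c["range_z"]>0
s=silhouettes("top","hatch")
for d in s[:2]:
    m=d["region"]&ok; q=P[m]; print("hatch",d["conf"],m.sum(),q.min(0),q.max(0)); 
    r=cv2.minAreaRect(q[q[:,2]>0.07][:,:2].astype(np.float32)); print(r)
for n in ("tin_a","deck_top","shuttle_grip","door_outer_handle","door_inner_handle","jar_mid","bottle_a_mid","bottle_b_mid"):
    for d in silhouettes("top",n):
        m=d["region"]&ok; 
        if m.sum()<5: continue
        q=P[m]; h=q[:,2].max()
        r=cv2.minAreaRect(q[:,:2].astype(np.float32)); 
        print(n,np.round(d["xy"]),round(d["conf"],2),m.sum(),"med",np.median(q,0).round(3),"zmax",h.round(3),"rect",np.round(r[0],3),np.round(r[1],3),round(r[2],1), "bgr",c["image"][m].mean(0).round())
hm=np.clip(z/0.15*255,0,255).astype(np.uint8); hm[~ok]=0
a=cv2.applyColorMap(hm,cv2.COLORMAP_JET)[80:290,80:440]; cv2.imwrite("pics/hm.png",cv2.resize(a,None,fx=2.2,fy=2.2,interpolation=cv2.INTER_NEAREST))
E
```

```text
[[359.37756929   0.         260.95557925]
 [  0.         359.37756929 189.87424313]
 [  0.           0.           1.        ]]
hatch 0.74 10931 [ 0.44691793 -0.19816644 -0.00371291] [0.75458004 0.2210368  0.12616322]
((0.586920976638794, 0.006748631596565247), (0.3899436593055725, 0.28240448236465454), 86.42967987060547)
hatch 0.64 287 [ 0.59727335 -0.48875443 -0.00086752] [ 0.64722284 -0.44554282  0.08797582]
((0.6198368072509766, -0.46944621205329895), (0.022310730069875717, 0.021329455077648163), 48.38386535644531)
tin_a [347. 159.] 0.89 378 med [ 0.575 -0.325  0.03 ] zmax 0.065 rect [ 0.578 -0.33 ] [0.079 0.042] 18.0 bgr [88. 90. 89.]
tin_a [375. 199.] 0.82 409 med [ 0.457 -0.394  0.03 ] zmax 0.066 rect [ 0.459 -0.404] [0.087 0.05 ] 30.8 bgr [79. 81. 80.]
tin_a [334. 208.] 0.77 365 med [ 0.434 -0.274  0.03 ] zmax 0.067 rect [ 0.432 -0.278] [0.081 0.041] 26.7 bgr [83. 84. 84.]
tin_a [296. 232.] 0.69 346 med [ 0.364 -0.156  0.03 ] zmax 0.068 rect [ 0.363 -0.157] [0.08 0.04] 77.6 bgr [77. 52. 67.]
tin_a [256. 236.] 0.58 359 med [ 0.35  -0.026  0.03 ] zmax 0.066 rect [ 0.35  -0.024] 
[... 1252 characters left out ...]
max 0.066 rect [ 0.333 -0.458] [0.057 0.071] 41.8 bgr [104. 107. 108.]
jar_mid [248. 183.] 0.27 345 med [ 0.513 -0.011  0.014] zmax 0.09 rect [0.502 0.002] [0.062 0.117] 37.7 bgr [97. 96. 95.]
jar_mid [141. 148.] 0.16 319 med [0.613 0.301 0.068] zmax 0.105 rect [0.616 0.32 ] [0.051 0.073] 13.5 bgr [69. 77. 88.]
bottle_a_mid [352. 158.] 0.72 350 med [ 0.574 -0.324  0.03 ] zmax 0.065 rect [ 0.577 -0.329] [0.076 0.039] 18.0 bgr [86. 87. 87.]
bottle_a_mid [394. 146.] 0.61 264 med [ 0.616 -0.46   0.057] zmax 0.088 rect [ 0.619 -0.464] [0.046 0.037] 29.0 bgr [108. 112. 113.]
bottle_b_mid [142. 148.] 0.66 328 med [0.612 0.3   0.068] zmax 0.105 rect [0.617 0.308] [0.047 0.05 ] 61.9 bgr [68. 77. 87.]
```

View pics/hm.png

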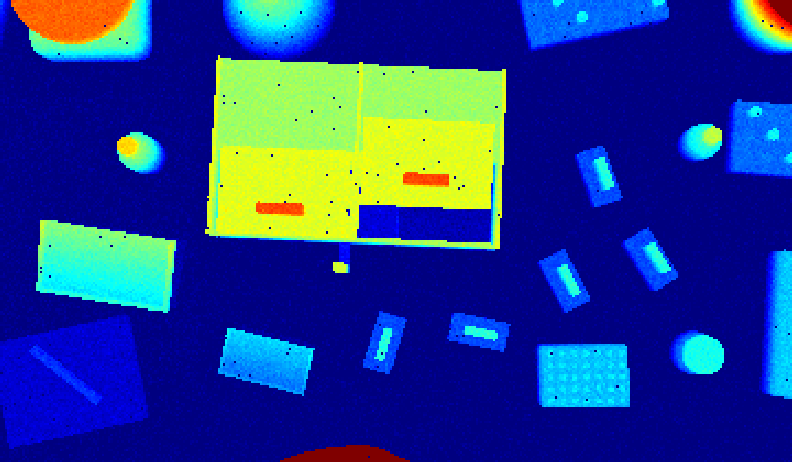

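```bash
cat >> h.py <<'E'
def rects(P,ok,zlo,zhi,xr,yr,res=0.001):
    """grid points in band to components -> minAreaRect list (center,long,short,angle of long axis)"""
    x,y,z=P[...,0],P[...,1],P[...,2]
    m=ok&(z>zlo)&(z<zhi)&(x>xr[0])&(x<xr[1])&(y>yr[0])&(y<yr[1])
    n,l,st,ce=cv2.connectedComponentsWithStats(m.astype(np.uint8),connectivity=4)
    out=[]
    for i in range(1,n):
        if st[i,4]<12: continue
        q=P[l==i]; r=cv2.minAreaRect(q[:,:2].astype(np.float32))
        b=cv2.boxPoints(r); e1=b[1]-b[0]; e2=b[2]-b[1]
        e=e1 if np.hypot(*e1)>np.hypot(*e2) else e2
        out.append(dict(c=np.array(r[0]),mean=q.mean(0),n=len(q),L=max(r[1]),W=min(r[1]),ang=np.arctan2(e[1],e[0])%np.pi,q=q))
    return out
E
python3 - <<'E'
from h import *
c=capture("top"); P=cloud(c); ok=c["range_z"]>0
def show(t,rs):
    for r in rs: print(t,r["c"].round(4),r["mean"].round(4),r["n"],round(r["L"],4),round(r["W"],4),round(np.degrees(r["ang"]),1))
show("hatch",[r for r in rects(P,ok,.07,.2,(.4,.9),(-.25,.25)) ])
show("handle",rects(P,ok,.11,.14,(.4,.7),(-.25,.25)))
show("plate",rects(P,ok,.05,.08,(.3,.65),(-.45,.05)))
show("body",rects(P,ok,.022,.08,(.3,.65),(-.45,.05)))
show("post",rects(P,ok,.05,.1,(.42,.48),(-.1,.1)))
show("floor",rects(P,ok,.008,.025,(.45,.6),(-.2,.0)))
r=max(rects(P,ok,.02,.1,(.36,.56),(.22,.46)),key=lambda r:r["n"]); show("rack",[r])
q=r["q"]; A=np.c_[q[:,:2],np.ones(len(q))]
w=np.ones(len(q),bool)
for _ in range(10):
    s,*_=np.linalg.lstsq(A[w],q[w,2],rcond=None); res=q[:,2]-A@s; w=abs(res)<.004
print(s,w.sum(),res[w].std(), "slope deg",np.degrees(np.arctan(np.hypot(*s[:2]))),"dir",np.degrees(np.arctan2(s[1],s[0])))
E
```

```text
hatch [0.8407 0.1208] [0.8347 0.1188 0.0856] 343 0.0669 0.0653 89.1
hatch [0.6082 0.0057] [0.6151 0.0139 0.0861] 9691 0.39 0.2418 86.2
hatch [0.4528 0.0301] [0.4529 0.0301 0.0864] 31 0.0167 0.0117 88.7
handle [ 0.564  -0.0855] [ 0.5635 -0.0846  0.121 ] 111 0.0577 0.014 85.4
handle [0.5294 0.1041] [0.5292 0.103  0.121 ] 112 0.0596 0.0144 86.3
plate [0.6428 0.0267] [0.6423 0.027  0.0784] 29 0.0325 0.0123 69.1
plate [ 0.6239 -0.1815] [ 0.6236 -0.1815  0.0775] 14 0.0177 0.0063 177.5
plate [0.6242 0.0294] [0.6254 0.0301 0.079 ] 12 0.0188 0.0074 164.7
plate [0.6166 0.0174] [0.6174 0.0175 0.0785] 24 0.0279 0.0127 121.0
plate [0.6201 0.0441] [0.6203 0.0435 0.0784] 14 0.0116 0.0113 163.9
plate [ 0.5515 -0.1791] [ 0.5596 -0.1795  0.07  ] 53 0.1157 0.0059 177.7
plate [ 0.577  -0.3304] [ 0.5761 -0.3291  0.0598] 73 0.0432 0.013 16.4
plate [ 0.4855 -0.0237] [ 0.4855 -0.0238  0.0638] 12 0.0338 0.0003 86.7
plate [ 0.4814 -0.0874] [ 0.4815 -0.0864  0.0671] 14 0.0353 0.0012 84.4
plate [ 0.4798 -0.15  ] [ 0.478  -0.1493  0.0683] 14 0.0277 0.0053 87.1
plate [ 0.4596 -0.3982] [ 0.4594 -0.3975  0.06  ] 74
[... 1701 characters left out ...]
.0084 62.2
floor [ 0.5263 -0.1221] [ 0.5265 -0.1219  0.0095] 12 0.0172 0.0072 10.3
floor [ 0.5268 -0.1422] [ 0.5267 -0.1426  0.0095] 21 0.0243 0.0133 134.2
floor [ 0.5217 -0.0846] [ 0.5197 -0.0818  0.0093] 29 0.0327 0.013 112.7
floor [ 0.5064 -0.1699] [ 0.5078 -0.1687  0.0113] 30 0.0328 0.0175 44.6
floor [ 0.4976 -0.0621] [ 0.4987 -0.0619  0.0095] 12 0.0226 0.0079 55.4
floor [ 0.5002 -0.0925] [ 0.4988 -0.092   0.0096] 13 0.0128 0.0125 178.8
floor [ 0.4977 -0.1581] [ 0.4969 -0.158   0.0095] 14 0.0125 0.0095 88.8
rack [0.4608 0.3488] [0.4611 0.3498 0.0655] 2018 0.1829 0.0976 79.9
[ 0.26297338 -0.04540827 -0.04112947] 1656 0.001733438253152461 slope deg 14.942024014344197 dir -9.796801879835874
```

Could be taken for the tins in the top picture: grey (352,160), (375,197), (337,207); purple (297,230), (256,235). By the description I choose the three grey ones. For the rack I choose the larger one at (130,200), not the small one at (202,244). Next is a close crop to check that choice.

```bash
python3 - <<'E'
import cv2
a=cv2.imread("pics/top0.png")[135:255,235:405]; cv2.imwrite("pics/crop.png",cv2.convertScaleAbs(cv2.resize(a,None,fx=4.5,fy=4.5,interpolation=cv2.INTER_CUBIC),alpha=1.5))
E
```

```text
(no output)
```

View pics/crop.png

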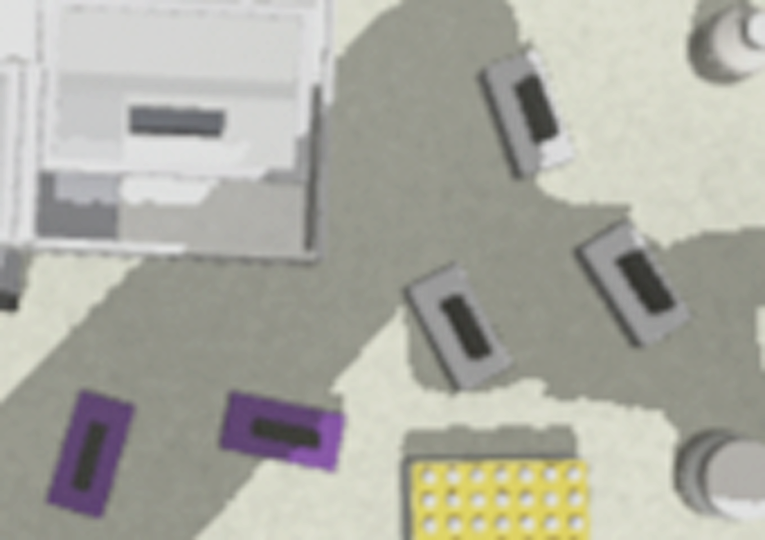

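The crop shows three plain aluminium tins with black grips and two purple decoys, so the choice holds. Next I'll run the shuttle to the outer bay and open the outer door.

```bash
cat >> h.py <<'E'
YAW=np.radians(-3.75); O=np.array([.549,.009])
XH=np.array([np.cos(YAW),np.sin(YAW)]); YH=np.array([-np.sin(YAW),np.cos(YAW)])
def H(x,y,z=0): return np.r_[O+x*XH+y*YH,z]
def toH(p): d=np.asarray(p)[:2]-O; return np.array([d@XH,d@YH])
def best(pos,a,tilt=None):
    """orientation with jaws along angle a (mod pi), choose least wrist travel"""
    o=[]
    cur=np.array(current_joint_pos())
    for k in (0,np.pi):
        q=down(a+k) if tilt is None else tilt(k)
        s=inverse_kinematics(list(pos),list(q))
        if s is not None: o.append((abs(np.array(s)-cur).max()+0.3*abs(s[5]),q))
    return min(o,key=lambda t:t[0])[1]
def st(t=""):
    print(t,"clk",round(current_clock(),2),"pos",np.round(current_position(),4),"gap",round(current_finger_gap(),4),"F",np.round(current_force(),1),flush=True)
def up(z=.25,rate=.25):
    p=np.array(current_position()); p[2]=z; servo_line(p.tolist(),rate=rate)
E
python3 - <<'E'
from h import *
st()
p=H(-.097,.0148,.2); q=best(p,YAW+np.pi/2)
move_gripper(.05)
move_ptp(p.tolist(),q.tolist()); st("above post")
p[2]=.055; servo_line(p.tolist(),rate=.15,contact_N=8); st("at")
move_gripper(0.0); st("grip")
d=toH(current_position()); print(d)
servo_line(H(d[0],-.0945,.055).tolist(),rate=.08); st("slid")
move_gripper(.05); up(.22); st()
c=capture("top"); P=cloud(c); ok=c["range_z"]>0
cv2.imwrite("pics/t2.png",c["image"])
E
```

```text
clk 2.2 pos [ 0.1413 -0.5831  0.1911] gap 0.0879 F [-0.1 -0.8 -0.4]
above post clk 5.39 pos [0.4535 0.0295 0.2   ] gap 0.0497 F [ 0.4 -0.   0.5]
at clk 6.51 pos [0.4538 0.03   0.0555] gap 0.0498 F [ 0.7 -0.6  0.3]
grip clk 7.16 pos [0.4533 0.03   0.0552] gap 0.0161 F [-0.5 -0.1  3.8]
[-0.09682315  0.01474244]
slid clk 8.68 pos [ 0.4463 -0.0799  0.0552] gap 0.0162 F [-0.8 -1.6  5. ]
 clk 10.18 pos [ 0.4453 -0.0786  0.219 ] gap 0.0494 F [-0.3  0.4  0.3]
```

View pics/t2.png

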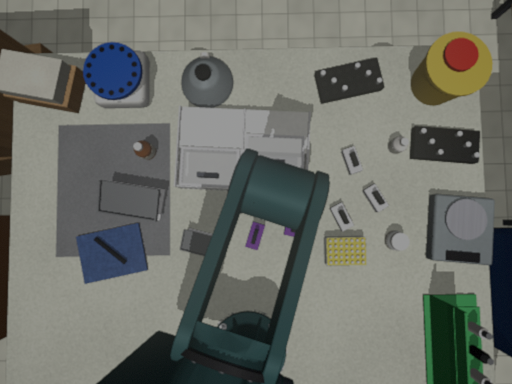

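```bash
python3 - <<'E'
from h import *
p=H(.021,-.094,.2); q=best(p,YAW)
move_ptp(p.tolist(),q.tolist())
p[2]=.100; servo_line(p.tolist(),rate=.12,contact_N=8); st("at")
move_gripper(0.0); st("grip"); d=toH(current_position()); print(d)
servo_line(H(.0865,d[1],current_position()[2]).tolist(),rate=.08,contact_N=25); st("slid"); print(toH(current_position()))
move_gripper(.05); up(.3); 
# retreat to look position out of top view
goto_joints([-1.448,0.359,1.51,0,1.272,-.115]); st()
c=capture("top"); P=cloud(c); ok=c["range_z"]>0
cv2.imwrite("pics/t3.png",cv2.resize(c["image"][90:260,160:430],None,fx=2.9,fy=2.9,interpolation=cv2.INTER_CUBIC))
def show(t,rs):
    for r in rs: print(t,r["c"].round(4),r["n"],round(r["L"],4),round(r["W"],4),round(np.degrees(r["ang"]),1), toH(r["c"]).round(4))
show("handle",rects(P,ok,.11,.14,(.4,.75),(-.25,.25)))
show("post",rects(P,ok,.05,.1,(.42,.475),(-.15,.1)))
show("floor",[r for r in rects(P,ok,.006,.025,(.45,.6),(-.2,.0)) if r["n"]>100])
show("body",[r for r in rects(P,ok,.022,.08,(.3,.7),(-.48,-.2)) if r["n"]>250])
E
```

```text
at clk 12.66 pos [ 0.5644 -0.0863  0.1007] gap 0.05 F [-0.1  0.1 -0.2]
grip clk 13.53 pos [ 0.5638 -0.0862  0.0999] gap 0.0003 F [1.2 0.3 0.3]
[ 0.02098176 -0.09400052]
slid clk 14.49 pos [ 0.6285 -0.0903  0.0998] gap 0.0005 F [-0.7  1.2  0.4]
[ 0.0858464  -0.09389909]
 clk 18.83 pos [ 0.1423 -0.5834  0.1913] gap 0.0503 F [-0.9  0.  -1.9]
handle [ 0.5643 -0.0852] 111 0.0569 0.0143 86.1 [ 0.0215 -0.093 ]
handle [0.5296 0.1039] 112 0.0598 0.0141 85.6 [-0.0256  0.0934]
post [ 0.4454 -0.0779] 31 0.0175 0.0115 87.7 [-0.0977 -0.0935]
floor [ 0.5152 -0.0889] 821 0.1767 0.0473 86.7 [-0.0274 -0.0999]
body [ 0.5774 -0.3302] 347 0.0804 0.0415 16.7 [ 0.0506 -0.3367]
body [ 0.4595 -0.3987] 353 0.0803 0.0411 30.9 [-0.0626 -0.4127]
body [ 0.4033 -0.2925] 359 0.0803 0.0401 25.9 [-0.1257 -0.3104]
body [ 0.3294 -0.4526] 368 0.0549 0.0547 118.3 [-0.1889 -0.475 ]
body [ 0.3219 -0.2979] 633 0.1207 0.0438 90.0 [-0.2065 -0.3211]
```

View pics/t3.png

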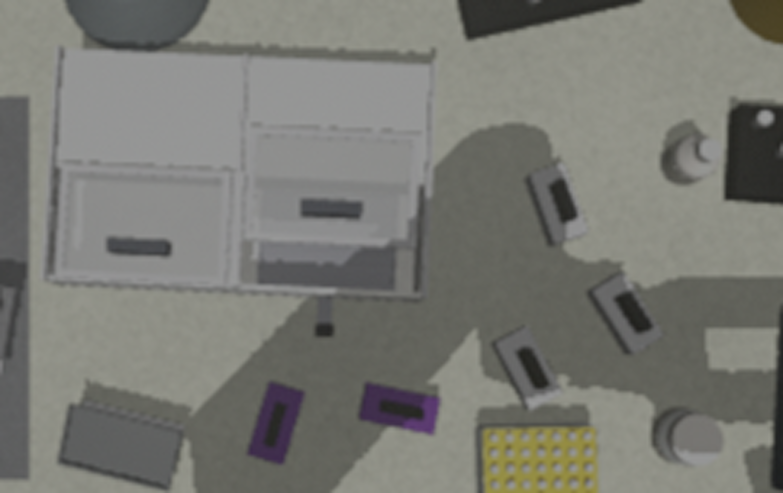

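The door didn't move and the gripper closed on nothing. I'll look from the wrist camera before trying again. The tin near (0.40,-0.29) has also been knocked aside.

```bash
python3 - <<'E'
from h import *
p=H(.021,-.094,.2); q=best(p,YAW)
move_ptp(p.tolist(),q.tolist()); print(current_joint_pos())
c=capture("wrist"); cv2.imwrite("pics/w1.png",c["image"]); P=cloud(c); ok=c["range_z"]>0
for zl in (.10,.11): 
  for r in rects(P,ok,zl,.14,(.4,.75),(-.25,.25)): print(r["c"].round(4),r["mean"].round(4),r["n"],r["L"],r["W"],np.degrees(r["ang"]))
print(w2px(c,H(.021,-.094,.122)),w2px(c,H(.021,-.094,.1)),spot_in("wrist","door_outer_handle"), -c["R"].T@c["t"], Rn.from_quat(current_orientation()).as_matrix())
E
```

```text
[-2.74147265e-01  3.08476017e-01  1.56388706e+00 -3.14571313e-04
  1.26916532e+00 -2.07303696e-01]
[0.5275 0.0804] [0.5285 0.0759 0.1169] 397 0.017628245055675507 0.014461399056017399 86.22149
[ 0.5634 -0.0878] [ 0.5636 -0.0855  0.1217] 831 0.05907827988266945 0.013955440372228622 86.48456
[0.5273 0.0781] [0.528  0.0761 0.12  ] 314 0.014466636814177036 0.012419416569173336 176.30878
[ 0.5634 -0.0878] [ 0.5636 -0.086   0.122 ] 816 0.05907827988266945 0.013955440372228622 86.48456
[257.39934786 188.81749991] [257.38262096 183.80486173] [{'xy': [276.2, 171.7], 'conf': 0.89}] [ 0.56820126 -0.01776722  0.39373553] [[ 9.97768604e-01 -6.67668080e-02 -8.05758806e-05]
 [-6.67668203e-02 -9.97768593e-01 -1.61174399e-04]
 [-6.96349828e-05  1.66194551e-04 -9.99999984e-01]]
```

View pics/w1.png

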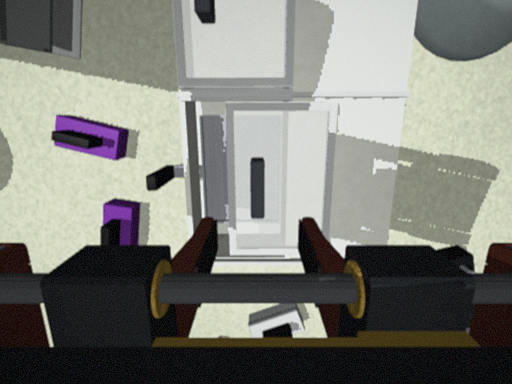

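```bash
python3 - <<'E'
from h import *
p=H(.021,-.094,.2); q=best(p,YAW)
p=np.array([.5636,-.0855,.100]); servo_line(p.tolist(),rate=.12,contact_N=8); st("at")
c=capture("wrist"); cv2.imwrite("pics/w2.png",c["image"])
for g in (.03,.02,.014): move_gripper(g); st(g); 
move_gripper(0.0); st("grip")
c=capture("wrist"); cv2.imwrite("pics/w3.png",c["image"])
E
python3 -c "
import cv2,numpy as np
a=cv2.imread('pics/w2.png')[:300,100:450];b=cv2.imread('pics/w3.png')[:300,100:450]
cv2.imwrite('pics/w23.png',np.hstack([a,b]))"
```

```text
at clk 22.29 pos [ 0.5643 -0.0857  0.1006] gap 0.05 F [ 0.3 -0.1 -0.3]
0.03 clk 22.88 pos [ 0.5636 -0.0855  0.1   ] gap 0.0302 F [-0.7 -0.4  0.2]
0.02 clk 23.27 pos [ 0.5636 -0.0855  0.1   ] gap 0.0199 F [ 0.5 -0.6 -0.4]
0.014 clk 23.62 pos [ 0.5636 -0.0855  0.1   ] gap 0.014 F [-0.5 -0.7 -0.3]
grip clk 24.03 pos [ 0.5636 -0.0855  0.1   ] gap 0.0009 F [-0.1 -0.8  0.2]
```

View pics/w23.png

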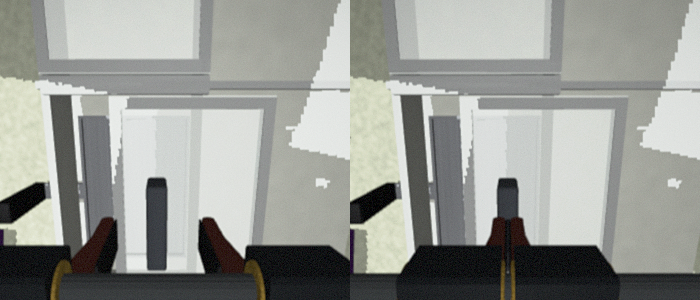

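```bash
python3 - <<'E'
from h import *
c=capture("wrist"); P=cloud(c)
p=current_position(); print(p,w2px(c,p),w2px(c,np.array(p)+[0,0,.02]))
for r in range(170,262,6): print(r,[ (P[r,u].round(3).tolist()) for u in (250,257,264)])
t=capture("top"); Pt=cloud(t); m=(abs(Pt[...,0]-.564)<.01)&(abs(Pt[...,1]+.0855)<.035); print(np.unique(Pt[m][:,2].round(2),return_counts=True))
s=capture("scene"); cv2.imwrite("pics/s2.png",cv2.resize(s["image"][150:300,160:360],None,fx=4,fy=4))
E
```

```text
[ 0.56360657 -0.08552004  0.10000305] [257.49832431 216.16817149] [257.53347874 226.40356531]
170 [[0.56, -0.053, 0.092], [0.565, -0.053, 0.09], [0.571, -0.054, 0.09]]
176 [[0.56, -0.057, 0.091], [0.565, -0.058, 0.09], [0.57, -0.058, 0.09]]
182 [[0.56, -0.058, 0.107], [0.565, -0.058, 0.107], [0.57, -0.059, 0.106]]
188 [[0.561, -0.059, 0.121], [0.565, -0.059, 0.123], [0.569, -0.059, 0.122]]
194 [[0.56, -0.062, 0.124], [0.565, -0.063, 0.123], [0.569, -0.063, 0.123]]
200 [[0.56, -0.066, 0.123], [0.564, -0.067, 0.122], [0.569, -0.067, 0.122]]
206 [[0.56, -0.07, 0.123], [0.564, -0.071, 0.122], [0.569, -0.071, 0.122]]
212 [[0.559, -0.075, 0.122], [0.564, -0.075, 0.123], [0.568, -0.075, 0.123]]
218 [[0.56, -0.075, 0.133], [0.564, -0.079, 0.12], [0.568, -0.075, 0.133]]
224 [[0.56, -0.075, 0.143], [0.564, -0.076, 0.14], [0.568, -0.075, 0.144]]
230 [[0.56, -0.075, 0.151], [0.564, -0.076, 0.148], [0.568, -0.075, 0.152]]
236 [[0.56, -0.074, 0.161], [0.564, -0.076, 0.157], [0.568, -0.075, 0.161]]
242 [[0.561, -0.075, 0.167], [0.564, -0.076, 0.165], [0.567, -0.075, 0.166]]
248 [[0.564, -0.052, 0.22], [0.564, -0.076, 0.171], [0.568, -0.053, 0.219]]
254 [[0.564, -0.053, 0.223], [0.564, -0.076, 0.176], [0.567, -0.053, 0.223]]
260 [[0.564, -0.053, 0.225], [0.564, -0.079, 0.177], [0.567, -0.052, 0.227]]
(array([0.55, 0.56]), array([394, 125]))
```

View pics/s2.png

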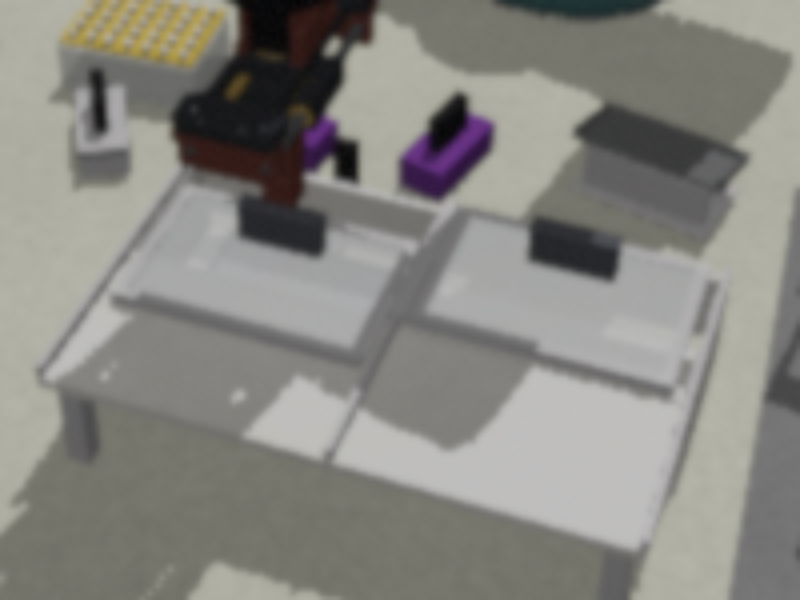

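The fingertips look about 25 mm above where the reported TCP puts them: they end at the handle's top edge with TCP z = 0.100. I'll check by touching down gently on the door panel with the fingers open.

```bash
python3 - <<'E'
from h import *
move_gripper(.05)
p=np.array([.5636,-.0855,.058]); r=servo_line(p.tolist(),rate=.04,contact_N=5); st(f"contact {r}")
c=capture("wrist"); cv2.imwrite("pics/w4.png",c["image"])
E
```

```text
contact True clk 26.1 pos [ 0.5633 -0.0854  0.0589] gap 0.05 F [-0.1  0.7  4.4]
```

View pics/w4.png

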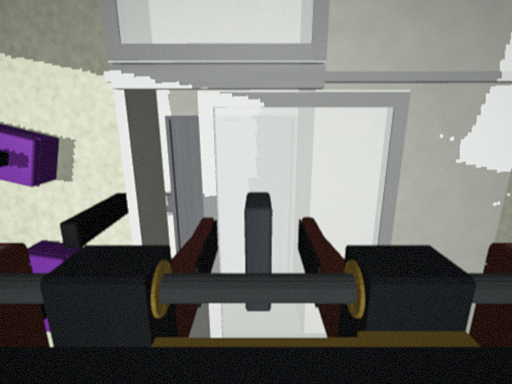

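```bash
python3 - <<'E'
from h import *
up(.2); p=np.array(current_position()); st()
s=capture("scene"); P=cloud(s); ok=s["range_z"]>0
m=ok&(abs(P[...,0]-p[0])<.13)&(abs(P[...,1]-p[1])<.06)&(P[...,2]>.15)
q=P[m]-p
for lo in np.arange(-.06,.16,.01):
    w=q[(q[:,2]>=lo)&(q[:,2]<lo+.01)]
    if len(w): print(round(lo,3),len(w),"x",w[:,0].min().round(3),w[:,0].max().round(3),"y",w[:,1].min().round(3),w[:,1].max().round(3))
u,v=w2px(s,p); u,v=int(u),int(v); print(u,v)
cv2.imwrite("pics/s3.png",cv2.resize(s["image"][v-75:v+45,u-90:u+90],None,fx=4.4,fy=4.4,interpolation=cv2.INTER_CUBIC))
E
```

```text
clk 26.87 pos [ 0.5624 -0.0851  0.1988] gap 0.0497 F [-0.9  0.2 -0.3]
0.02 3 x -0.028 0.03 y -0.002 0.007
0.03 55 x -0.033 0.035 y -0.014 0.013
0.04 64 x -0.03 0.037 y -0.015 0.013
0.05 53 x -0.031 0.036 y -0.015 0.012
0.06 46 x -0.029 0.037 y -0.013 0.012
0.07 22 x -0.035 0.038 y -0.012 0.013
0.08 6 x -0.036 -0.025 y 0.012 0.013
0.09 7 x -0.035 -0.025 y -0.002 0.013
0.1 15 x -0.03 0.078 y -0.038 0.017
0.11 140 x -0.078 0.084 y -0.038 0.036
0.12 232 x -0.073 0.085 y -0.039 0.036
0.13 223 x -0.082 0.09 y -0.037 0.037
0.14 218 x -0.08 0.093 y -0.038 0.037
0.15 540 x -0.086 0.092 y -0.038 0.037
230 178
```

View pics/s3.png

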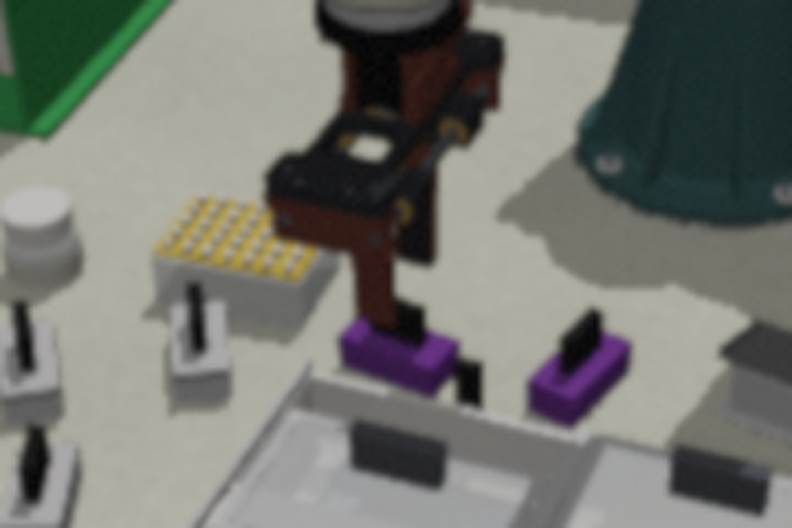

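Scene depth agrees with the touch: the real fingertips sit about 30 mm behind the reported TCP along the tool axis, and the gripper body is shifted by the same amount. I'll compensate with a tip offset and open the outer door.

```bash
cat >> h.py <<'E'
D=.030
def tz(q): return Rn.from_quat(q).as_matrix()[:,2]
def mv(tip,q): move_ptp((np.asarray(tip)+D*tz(q)).tolist(),list(q))
def ln(tip,q=None,rate=.15,contact_N=None):
    qq=current_orientation() if q is None else q
    return servo_line((np.asarray(tip)+D*tz(qq)).tolist(),None if q is None else list(q),rate,contact_N)
def tip(): return np.array(current_position())-D*tz(current_orientation())
def up(z=.25,rate=.3):
    p=tip(); p[2]=z; ln(p,rate=rate)
def st(t=""):
    print(t,"clk",round(current_clock(),2),"tip",np.round(tip(),4),"H",toH(tip()).round(4),"gap",round(current_finger_gap(),4),"F",np.round(current_force(),1),flush=True)
def show(t,rs):
    for r in rs: print(t,r["c"].round(4),r["n"],round(r["L"],4),round(r["W"],4),round(np.degrees(r["ang"]),1),"H",toH(r["c"]).round(4))
def door(ysign,frm,to):
    """slide a door: handle from joint value frm to joint value to"""
    p=H(-.025+frm,.094*ysign,.17); q=best(p,YAW)
    mv(p,q); p[2]=.100; r=ln(p,q,rate=.15,contact_N=8); st(f"down {r}")
    move_gripper(0.0); st("grip")
    d=toH(tip()); assert current_finger_gap()>.008
    r=ln(H(-.025+to,d[1],.100),q,rate=.1,contact_N=30); st(f"slid {r}")
    move_gripper(.04); up(.2)
E
python3 - <<'E'
from h import *
move_gripper(.04)
door(-1,.046,.1125)
c=capture("wrist"); cv2.imwrite("pics/w5.png",c["image"])
P=cloud(c); show("h",rects(P,c["range_z"]>0,.105,.14,(.4,.75),(-.25,.05)))
E
```

```text
down False clk 28.28 tip [ 0.565  -0.0865  0.1014] H [ 0.0222 -0.0942] gap 0.04 F [-0.1 -0.1 -0.2]
grip clk 28.81 tip [ 0.5641 -0.0863  0.1006] H [ 0.0213 -0.0941] gap 0.0139 F [-1.3  0.2  5.5]
slid False clk 29.62 tip [ 0.6285 -0.0904  0.1006] H [ 0.0859 -0.094 ] gap 0.0135 F [-5.4  0.3  9.9]
h [ 0.6283 -0.0927] 1027 0.0604 0.0138 86.2 H [ 0.0858 -0.0963]
```

View pics/w5.png

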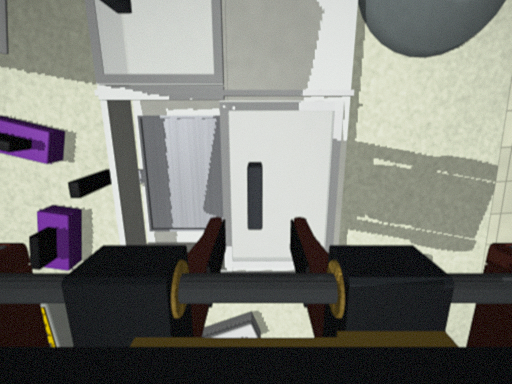

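```bash
cat >> h.py <<'E'
def find_tins(cam="top",xr=(.28,.75),yr=(-.5,-.2),c=None):
    c=c or capture(cam); P=cloud(c); ok=c["range_z"]>0
    out=[]
    x,y,z=P[...,0],P[...,1],P[...,2]
    for r in rects(P,ok,.022,.08,xr,yr):
        if not(.07<r["L"]<.092 and .034<r["W"]<.05): continue
        u,v=w2px(c,np.r_[r["c"],.03]).astype(int); 
        px=c["image"][v-6:v+7,u-6:u+7].reshape(-1,3).astype(float)
        sat=np.median(px.max(1)-px.min(1))
        if sat>12: continue
        pl=[s for s in rects(P,ok,.05,.08,(r["c"][0]-.03,r["c"][0]+.03),(r["c"][1]-.03,r["c"][1]+.03)) if s["n"]>30]
        ctr=(r["c"]+pl[0]["c"])/2 if pl else r["c"]
        out.append((ctr,r["ang"],sat)); 
    return out
def pick(ctr,ang):
    p=np.r_[ctr,.15]; q=best(p,ang+np.pi/2)
    move_gripper(.045); mv(p,q)
    p[2]=.039; r=ln(p,q,rate=.15,contact_N=8); st(f"pick down {r}")
    move_gripper(0.); st("grip"); assert current_finger_gap()>.007
    up(.2); st("lifted")
def place_tray(yoff,base=-.094):
    p=H(0,base+yoff,.2); q=best(p,YAW+np.pi/2)
    mv(p,q); p[2]=.11; ln(p,q,rate=.2)
    p[2]=.049; r=ln(p,q,rate=.06,contact_N=5); st(f"place {r}")
    move_gripper(.03); up(.2); st("placed")
E
python3 - <<'E'
from h import *
t=find_tins(); print(t)
E
```

```text
[(array([ 0.57717654, -0.33010468]), np.float32(0.31131843), np.float64(2.0)), (array([ 0.4597192, -0.398587 ]), np.float32(0.55083025), np.float64(2.0)), (array([ 0.40381277, -0.29253188]), np.float32(0.44183162), np.float64(2.0))]
```

```bash
python3 - <<'E'
from h import *
pick([.5772,-.3301],.30)
place_tray(-.046)
c=capture("wrist"); cv2.imwrite("pics/w6.png",c["image"])
print(find_tins())
E
```

```text
pick down False clk 33.02 tip [ 0.578  -0.3303  0.0399] H [ 0.0512 -0.3367] gap 0.0453 F [-1.3 -0.5 -0.2]
grip clk 33.63 tip [ 0.5772 -0.3301  0.039 ] H [ 0.0503 -0.3366] gap 0.0119 F [-1.   0.1 -0.7]
lifted clk 34.32 tip [ 0.5762 -0.3294  0.1985] H [ 0.0493 -0.3359] gap 0.0118 F [ 0.1  0.6 -1.7]
place True clk 36.63 tip [ 0.5392 -0.1305  0.0521] H [-0.0007 -0.1399] gap 0.0121 F [ 1.3 -0.1  4.7]
placed clk 37.78 tip [ 0.5378 -0.13    0.1998] H [-0.0021 -0.1394] gap 0.03 F [-0.8  0.3 -0.2]
[(array([ 0.45956153, -0.39840437]), np.float32(0.52117294), np.float64(1.0)), (array([ 0.40371598, -0.29249904]), np.float32(0.4492664), np.float64(1.0))]
```

View pics/w6.png

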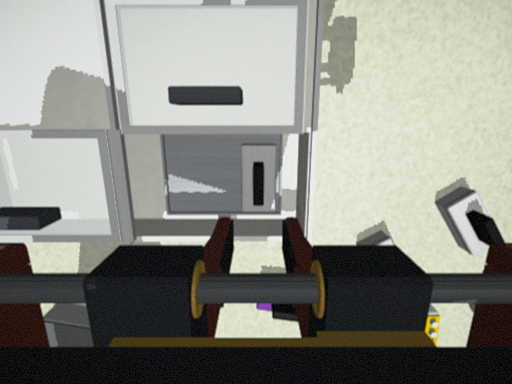

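The tin stands in the tray's right-hand slot (258,180). Picking the other two.

```bash
python3 - <<'E'
from h import *
pick([.4596,-.3985],.535)
place_tray(0)
t=find_tins(); print(t)
pick(t[0][0],t[0][1])
place_tray(.046)
c=capture("wrist"); cv2.imwrite("pics/w7.png",c["image"]); P=cloud(c)
show("plates",rects(P,c["range_z"]>0,.058,.082,(.48,.61),(-.19,.01)))
show("bodies",rects(P,c["range_z"]>0,.036,.082,(.48,.61),(-.19,.01)))
E
```

```text
pick down False clk 40.34 tip [ 0.4603 -0.3988  0.0397] H [-0.0618 -0.4127] gap 0.0449 F [-0.7 -0.2  0.1]
grip clk 40.96 tip [ 0.4595 -0.3985  0.039 ] H [-0.0627 -0.4124] gap 0.0118 F [ 0.1 -0.1 -0.2]
lifted clk 41.64 tip [ 0.4588 -0.3977  0.1989] H [-0.0634 -0.4117] gap 0.0117 F [-0.5 -0.4 -2. ]
place True clk 44.37 tip [ 0.5421 -0.0846  0.0521] H [-0.0007 -0.0939] gap 0.0121 F [-0.4 -0.4  3.8]
placed clk 45.52 tip [ 0.5409 -0.0843  0.1999] H [-0.002  -0.0936] gap 0.0301 F [-0.4  0.8 -0.9]
[(array([ 0.40357083, -0.29248437]), np.float32(0.45794818), np.float64(2.0))]
pick down False clk 47.92 tip [ 0.4043 -0.2926  0.0395] H [-0.1247 -0.3104] gap 0.0448 F [-0.1  0.6 -0.1]
grip clk 48.54 tip [ 0.4034 -0.2924  0.0389] H [-0.1256 -0.3103] gap 0.012 F [ 0.3  0.4 -1.1]
lifted clk 49.23 tip [ 0.4027 -0.2917  0.199 ] H [-0.1263 -0.3097] gap 0.0119 F [ 0.   0.4 -2. ]
place True clk 51.83 tip [ 0.5451 -0.0388  0.0521] H [-0.0007 -0.0479] gap 0.0117 F [-0.6 -0.6  5.1]
placed clk 52.98 tip [ 0.5438 -0.0385  0.1999] H [-0.0021 -0.0478] gap 0.0299 F [-0.8 -0.9  0.3]
plates [ 0.6029 -0.1849] 74 0.0142 0.0048 176.6 H [ 0.0665 -0.19  ]
plates [ 0.5134 -0.1599] 1839 0.143 0.0709 136.2 H [-0.0245 -0.1709]
plates [ 0.5377 -0.1305] 633 0.0435 0.0128 176.3 H [-0.0022 -0.1399]
plates [ 0.5429 -0.0386] 470 0.0438 0.0117 176.1 H [-0.003  -0.0479]
plates [ 0.5398 -0.0846] 552 0.0439 0.0124 176.3 H [-0.0031 -0.094 ]
plates [ 0.4871 -0.0349] 456 0.0545 0.0066 87.4 H [-0.0589 -0.0478]
bodies [ 0.6029 -0.1849] 74 0.0142 0.0048 176.6 H [ 0.0665 -0.19  ]
bodies [ 0.5134 -0.1599] 3132 0.143 0.0709 136.2 H [-0.0245 -0.1709]
bodies [ 0.543  -0.0388] 2312 0.0801 0.0397 175.8 H [-0.0028 -0.0481]
bodies [ 0.5399 -0.0844] 2361 0.08 0.0403 176.2 H [-0.003  -0.0938]
bodies [ 0.5377 -0.1302] 2364 0.0791 0.0404 176.5 H [-0.0022 -0.1397]
bodies [ 0.4871 -0.0349] 778 0.0583 0.0066 87.1 H [-0.0589 -0.0478]
```

View pics/w7.png

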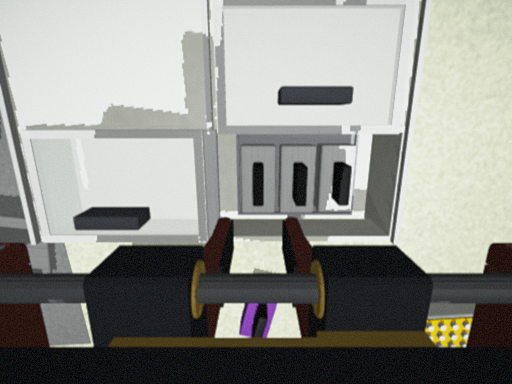

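All three tins stand in the tray at (258,183), (300,183) and (340,183). Now shut the outer door, run the shuttle across, and check.

```bash
python3 - <<'E'
from h import *
move_gripper(.04)
door(-1,.111,-.0015)
c=capture("wrist"); P=cloud(c); show("handle",rects(P,c["range_z"]>0,.105,.14,(.4,.75),(-.25,.05)))
p=H(-.097,-.094,.17); q=best(p,YAW+np.pi/2)
mv(p,q); p[2]=.058; r=ln(p,q,rate=.15,contact_N=8); st(f"post {r}")
move_gripper(0.); st("grip"); assert current_finger_gap()>.012
d=toH(tip())
r=ln(H(d[0],.0955,.058),q,rate=.08,contact_N=30); st(f"slid {r}")
move_gripper(.05); up(.2)
c=capture("wrist"); cv2.imwrite("pics/w8.png",c["image"]); P=cloud(c); show("post",[r for r in rects(P,c["range_z"]>0,.06,.12,(.42,.485),(-.15,.2)) if r["n"]>100])
E
```

```text
down False clk 55.49 tip [ 0.629  -0.0905  0.1005] H [ 0.0864 -0.094 ] gap 0.0401 F [-0.8 -0.5  0.4]
grip clk 56.02 tip [ 0.6286 -0.0905  0.1007] H [ 0.0859 -0.0941] gap 0.0139 F [-2.6 -0.3  6. ]
slid False clk 57.29 tip [ 0.5168 -0.0833  0.1006] H [-0.0261 -0.0942] gap 0.0139 F [2.8 0.9 6.9]
handle [ 0.5168 -0.0852] 1005 0.0598 0.0136 86.0 H [-0.026  -0.0961]
post False clk 60.71 tip [ 0.4466 -0.0786  0.0584] H [-0.0965 -0.0941] gap 0.04 F [ 0.2 -0.2  0.4]
grip clk 61.18 tip [ 0.4465 -0.0787  0.0586] H [-0.0965 -0.0942] gap 0.0176 F [-1.8 -0.2  5.9]
slid False clk 63.7 tip [0.4585 0.1074 0.0585] H [-0.0967  0.0923] gap 0.0179 F [ -1.7 -18.7  10. ]
post [ 0.484  -0.0826] 464 0.1273 0.0071 86.3 H [-0.0589 -0.0957]
post [0.4569 0.107 ] 283 0.0171 0.012 86.7 H [-0.0983  0.0918]
```

View pics/w8.png

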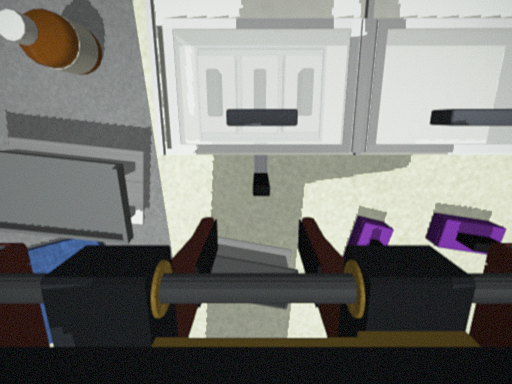

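The shuttle is at its end stop with the tins visible through the inner door (215–305, 95). Opening the inner door.

```bash
python3 - <<'E'
from h import *
move_gripper(.04)
door(1,0,.1125)
# look from above tray and at rack
p=H(-.02,.092,.3); q=best(p,YAW+np.pi/2); mv(p,q)
c=capture("wrist"); cv2.imwrite("pics/w9.png",c["image"]); P=cloud(c); ok=c["range_z"]>0
show("handle",rects(P,ok,.105,.14,(.4,.75),(-.05,.2)))
show("bodies",[r for r in rects(P,ok,.036,.082,(.48,.62),(.01,.19)) if r["n"]>200])
show("plates",[r for r in rects(P,ok,.058,.082,(.48,.62),(.01,.19)) if r["n"]>200])
E
```

```text
down False clk 67.49 tip [0.5305 0.1045 0.1003] H [-0.0247  0.0941] gap 0.0399 F [-0.  -0.1 -0.3]
grip clk 68.02 tip [0.5302 0.1045 0.1006] H [-0.025   0.0941] gap 0.0139 F [-1.4 -0.5  6.5]
slid False clk 69.29 tip [0.6406 0.0973 0.1005] H [0.0857 0.0942] gap 0.0138 F [-7.1  0.6  9.1]
handle [0.6401 0.0954] 624 0.0595 0.0135 86.8 H [0.0852 0.0922]
bodies [0.496  0.0998] 335 0.1797 0.0056 86.3 H [-0.0588  0.0871]
bodies [0.5505 0.0568] 1373 0.0803 0.0402 176.2 H [-0.0017  0.0478]
bodies [0.5527 0.1029] 1359 0.0798 0.0397 175.7 H [-0.0025  0.0939]
bodies [0.5557 0.1484] 1373 0.0796 0.0403 176.2 H [-0.0025  0.1395]
bodies [0.6097 0.1002] 1014 0.18 0.0019 86.1 H [0.0546 0.095 ]
plates [0.496  0.0999] 211 0.1795 0.0056 86.3 H [-0.0588  0.0872]
plates [0.5502 0.0567] 289 0.0441 0.0122 176.3 H [-0.0019  0.0476]
plates [0.5523 0.1029] 281 0.0434 0.0115 176.1 H [-0.0028  0.0939]
plates [0.5553 0.148 ] 304 0.0434 0.0123 177.7 H [-0.0028  0.1391]
plates [0.6093 0.096 ] 370 0.1156 0.0013 86.2 H [0.0545 0.0908]
```

View pics/w9.png

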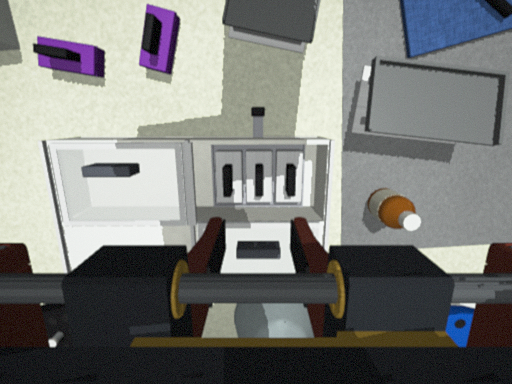

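```bash
cat > rack.py <<'E'
from h import *
def fit(c):
    P=cloud(c); ok=c["range_z"]>0
    r=max(rects(P,ok,.03,.11,(.34,.60),(.20,.50)),key=lambda r:r["n"]); q=r["q"]
    A=np.c_[q[:,:2],np.ones(len(q))]; w=np.ones(len(q),bool)
    for _ in range(15):
        s,*_=np.linalg.lstsq(A[w],q[w,2],rcond=None); res=q[:,2]-A@s; w=abs(res)<.003
    n=np.r_[-s[:2],1]; n/=np.linalg.norm(n)
    ux=np.r_[s[:2],0]; ux=ux-(ux@n)*n; ux/=np.linalg.norm(ux); uy=np.cross(n,ux)
    print("slope",np.degrees(np.arccos(n[2])),"dir",np.degrees(np.arctan2(ux[1],ux[0])),"n",len(q),w.sum(),"rect ang",np.degrees(r["ang"])-90)
    # coordinates in deck frame about a provisional centre
    c0=np.r_[r["c"],0]; c0[2]=s@np.r_[c0[:2],1]
    L=(q-c0)@np.stack([ux,uy,n],1)
    return c0,ux,uy,n,L
E
python3 - <<'E'
from rack import *
p=np.array([.45,.34,.32]); q=best(p,np.radians(80)); 
print([None if inverse_kinematics((p+[0,0,-D]).tolist(),down(np.radians(80)+k).tolist()) is None else 1 for k in (0,np.pi)])
mv(p,q); c=capture("wrist"); cv2.imwrite("pics/w10.png",c["image"])
c0,ux,uy,n,L=fit(c); print(c0)
d=L[abs(L[:,2])<.003]; hi=L[L[:,2]>.006]
print("deck x",np.percentile(d[:,0],[0,.5,99.5,100]),"y",np.percentile(d[:,1],[0,.5,99.5,100]))
print("hi n",len(hi), "lip x", np.percentile(hi[abs(hi[:,1])<.07][:,0],[1,50,99]),"z",np.percentile(hi[:,2],[50,99]))
for sgn in (1,-1):
    k=hi[(hi[:,1]*sgn>.06)&(hi[:,0]>-.03)]; print("cheek",sgn,len(k),np.percentile(k[:,1],[1,50,99]) if len(k) else 0)
for y in (-.06,0,.06):
    k=L[abs(L[:,1]-y)<.002]; k=k[np.argsort(k[:,0])]; print(y,[(round(float(a),4),round(float(b),4)) for a,b in zip(k[:14,0],k[:14,2])], k[-3:,0])
E
```

```text
[1, 1]
slope 15.06528609008848 dir -9.912593930351289 n 7904 6867 rect ang -10.050568
[0.46025768 0.34636086 0.06461536]
deck x [-0.04286834 -0.04234288  0.04861104  0.04877881] y [-0.08495189 -0.08383836  0.085339    0.08583812]
hi n 937 lip x [-0.04672852 -0.04469802 -0.0423155 ] z [0.00986165 0.01186078]
cheek 1 213 [0.0849858  0.08742776 0.08962731]
cheek -1 213 [-0.08975535 -0.0868006  -0.08480543]
-0.06 [(-0.0467, 0.0091), (-0.0466, 0.0094), (-0.0466, 0.0096), (-0.0452, 0.0092), (-0.0451, 0.0096), (-0.0451, 0.0097), (-0.0439, 0.0084), (-0.0435, 0.0102), (-0.0434, 0.011), (-0.0431, 0.0045), (-0.0429, 0.0053), (-0.0429, 0.0058), (-0.0425, -0.0008), (-0.0425, -0.0005)] [0.04838838 0.04840504 0.04840908]
0 [(-0.0465, 0.0095), (-0.0462, 0.0112), (-0.0451, 0.009), (-0.0451, 0.0091), (-0.0435, 0.0094), (-0.0435, 0.0095), (-0.0427, 0.006), (-0.0426, 0.0066), (-0.0425, -0.0011), (-0.0423, -0.0005), (-0.0407, 0.0004), (-0.0407, 0.0005), (-0.0394, -0.0007), (-0.0392, 0.0004)] [0.04703755 0.04851288 0.04851326]
0.06 [(-0.0466, 0.0083), (-0.0463, 0.01), (-0.0462, 0.0104), (-0.0449, 0.0094), (-0.0446, 0.0109), (-0.0444, 0.0118), (-0.0436, 0.0083), (-0.0435, 0.0091), (-0.0434, 0.0093), (-0.0426, 0.0057), (-0.0425, 0.0061), (-0.0424, 0.0068), (-0.0422, -0.0004), (-0.042, 0.0006)] [0.04862243 0.04868041 0.04872054]
```

View pics/w10.png

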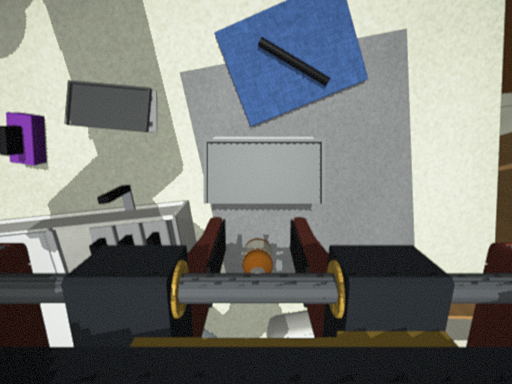

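The rack is fitted well: slope 15.1°, direction −9.9°, lip inner face at −42.7 mm from my provisional centre. Now I'll pick the first tin, hover tilted over the deck, and check its pose with the scene camera before lowering.

```bash
cat > dk.py <<'E'
from h import *
a=np.radians(-9.95); s=np.radians(15.05)
UX=np.array([np.cos(s)*np.cos(a),np.cos(s)*np.sin(a),np.sin(s)]); UY=np.array([-np.sin(a),np.cos(a),0]); N=np.cross(UX,UY)
C=np.array([.46026,.34636,.06462])+.0030*UX+.0003*UY
M=np.stack([UX,UY,N],1)
def DK(x,y,z): return C+M@np.array([x,y,z])
def toD(p): return (np.asarray(p)-C)@M
def tiltq(k):
    x=UY*(1 if k==0 else -1); z=-N; return Rn.from_matrix(np.stack([x,np.cross(z,x),z],1)).as_quat()
def pick_tray(xy):
    p=np.r_[xy,.17]; q=best(p,YAW+np.pi/2)
    move_gripper(.03); mv(p,q)
    p[2]=.0525; r=ln(p,q,rate=.15,contact_N=8); st(f"pick {r}")
    move_gripper(0.); st("grip"); assert current_finger_gap()>.007
    up(.2)
def hover(y,x=-.001):
    p=DK(x,y,.13); q=best(p,0,tilt=tiltq); mv(p,q); return q
def lower(y,q,x=-.001):
    ln(DK(x,y,.055),q,rate=.15)
    r=ln(DK(x,y,.034),q,rate=.04,contact_N=4); st(f"deck {r}"); print("deckframe tip",toD(tip()).round(4))
    move_gripper(.03); ln(DK(x,y,.13),q,rate=.2); st("released")
E
python3 - <<'E'
from dk import *
pick_tray([.5553,.1480]); 
q=hover(.055); st("hover"); print("tipD",toD(tip()).round(4))
sleep(.3)
for cam in ("scene","top"):
    c=capture(cam); cv2.imwrite(f"pics/{cam}h.png",c["image"]); P=cloud(c); ok=c["range_z"]>0
    L=(P-C)@M
    m=ok&(abs(L[...,0])<.07)&(abs(L[...,1]-.055)<.035)&(L[...,2]>.08)&(L[...,2]<.118)
    k=L[m]; print(cam,len(k),np.percentile(k,[1,99],axis=0).round(4).tolist() if len(k) else 0)
    u,v=w2px(c,DK(0,.055,.1)).astype(int); i=c["image"][max(0,v-70):v+70,max(0,u-80):u+80]; cv2.imwrite(f"pics/{cam}hc.png",cv2.resize(i,None,fx=4,fy=4))
E
```

```text
pick False clk 75.22 tip [0.5561 0.1484 0.0534] H [-0.002   0.1396] gap 0.0299 F [ 0.3 -0.3  0.1]
grip clk 75.65 tip [0.5558 0.1481 0.0532] H [-0.0023  0.1393] gap 0.012 F [-0.4  1.1  4.8]
hover clk 77.4 tip [0.4385 0.4053 0.1895] H [-0.1362  0.3882] gap 0.0115 F [ 0.4  0.3 -1.8]
tipD [-0.0011  0.054   0.1288]
scene 205 [[-0.0235, 0.0331, 0.0897], [0.043, 0.0724, 0.1179]]
top 131 [[-0.0034, 0.0347, 0.0913], [0.0403, 0.0757, 0.1178]]
```

View pics/scenehc.png

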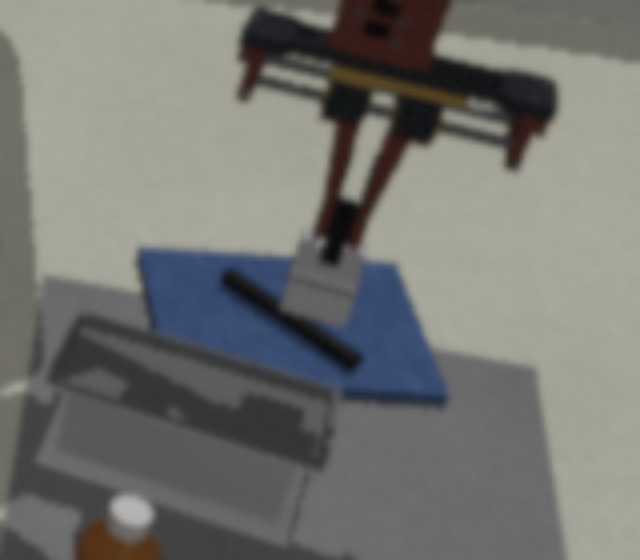

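The scene camera puts the upper end at deck x ≈ 0.041, the underside at z ≈ 0.090 and the y centre at ≈ 0.054. That matches the tip model when tilted, so I'll lower.

```bash
python3 - <<'E'
from dk import *
q=current_orientation()
lower(.055,q,x=-.003)
c=capture("wrist"); cv2.imwrite("pics/w11.png",c["image"])
L=(cloud(c)-C)@M; ok=c["range_z"]>0
m=ok&(abs(L[...,0])<.06)&(abs(L[...,1]-.055)<.04)&(L[...,2]>.022)&(L[...,2]<.07); k=L[m]; print(len(k),np.percentile(k,[1,99],axis=0).round(4).tolist())
b=k[(k[:,2]<.036)]; print("bodytop",b[:,2].mean(), np.linalg.lstsq(np.c_[b[:,:2],np.ones(len(b))],b[:,2],rcond=None)[0])
E
```

```text
deck True clk 78.89 tip [0.4604 0.4031 0.1022] H [-0.1142  0.3875] gap 0.0119 F [0.3 0.2 0.9]
deckframe tip [-0.0026  0.0556  0.0388]
released clk 80.01 tip [0.4363 0.4065 0.1898] H [-0.1384  0.3892] gap 0.0302 F [ 0.3  0.5 -0.1]
3262 [[-0.0429, 0.0359, 0.0243], [0.035, 0.075, 0.0631]]
bodytop 0.029993674410811126 [0.00826692 0.00138735 0.02998426]
```

View pics/w11.png

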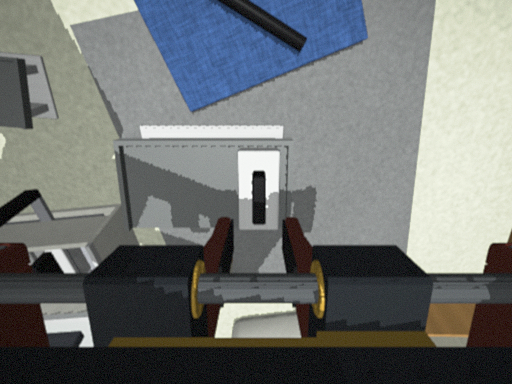

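The first tin lies flat on the deck with its low end about 3 mm from the lip. Now the other two, re-measuring each in the tray first.

```bash
python3 - <<'E'
from dk import *
def tray():
    p=H(-.02,.092,.3); q=best(p,YAW+np.pi/2); mv(p,q); sleep(.2)
    c=capture("wrist"); P=cloud(c); ok=c["range_z"]>0
    r=[r for r in rects(P,ok,.036,.082,(.48,.62),(.01,.19)) if .07<r["L"]<.09 and .035<r["W"]<.048]
    show("tray",r); return r
r=tray(); t=max(r,key=lambda r:r["c"][1]); pick_tray(t["c"])
q=hover(0); lower(0,q,x=-.003)
r=tray(); t=max(r,key=lambda r:r["c"][1]); pick_tray(t["c"])
q=hover(-.055); lower(-.055,q,x=-.003)
p=np.array([.45,.34,.32]); q=best(p,np.radians(80)); mv(p,q); sleep(.2)
c=capture("wrist"); cv2.imwrite("pics/w12.png",c["image"])
L=(cloud(c)-C)@M; ok=c["range_z"]>0
for y in (.055,0,-.055):
    m=ok&(abs(L[...,0])<.06)&(abs(L[...,1]-y)<.027)&(L[...,2]>.015)&(L[...,2]<.07); k=L[m]
    rr=cv2.minAreaRect(k[:,:2].astype(np.float32)); b=k[k[:,2]<.036]
    print(y,len(k),np.percentile(k,[1,99],axis=0).round(4).tolist(),rr,b[:,2].mean().round(4),np.linalg.lstsq(np.c_[b[:,:2],np.ones(len(b))],b[:,2],rcond=None)[0].round(3))
E
```

```text
tray [0.5499 0.0565] 1376 0.0792 0.0406 176.0 H [-0.0022  0.0475]
tray [0.5526 0.1028] 1363 0.0796 0.0404 175.7 H [-0.0025  0.0938]
pick False clk 83.33 tip [0.5537 0.1028 0.0537] H [-0.0014  0.0939] gap 0.0298 F [0.7 0.8 0.2]
grip clk 83.75 tip [0.5531 0.1028 0.0532] H [-0.002   0.0938] gap 0.012 F [-0.3 -0.1  5.8]
deck True clk 86.58 tip [0.4508 0.3488 0.1021] H [-0.1203  0.3326] gap 0.0121 F [1.1 0.3 0.6]
deckframe tip [-0.0027  0.0004  0.0387]
released clk 87.69 tip [0.4269 0.3523 0.1898] H [-0.1443  0.3346] gap 0.0302 F [ 0.5 -1.  -0.4]
tray [0.5497 0.0568] 1366 0.079 0.0403 176.1 H [-0.0025  0.0478]
pick False clk 90.84 tip [0.5508 0.057  0.0536] H [-0.0014  0.048 ] gap 0.0302 F [0.2 0.2 0.6]
grip clk 91.27 tip [0.5502 0.0568 0.0532] H [-0.0019  0.0478] gap 0.0118 F [-1.   0.7  5.7]
deck True clk 94.08 tip [0.4413 0.2946 0.1021] H [-0.1262  0.2779] gap 0.0117 F [0.3 0.6 1. ]
deckframe tip [-0.0027 -0.0546  0.0387]
released clk 95.19 tip [0.4174 0.2982 0.1898] H [-0.1503  0.28  ] gap 0.0296 F [-0.6 -0.5 -0.3]
0.055 1679 [[-0.0416, 0.0355, 0.0158], [0.037, 0.0747, 0.0631]] ((-0.0026716142892837524, 0.055156975984573364), (0.03954754024744034, 0.07961069792509079), 89.87480163574219) 0.0295 [-0.002  0.048  0.027]
0 1639 [[-0.0416, -0.0194, 0.0276], [0.037, 0.0201, 0.063]] ((-0.0027401410043239594, 0.00045434385538101196), (0.039867185056209564, 0.07968980073928833), 89.9586410522461) 0.0298 [-0.002  0.001  0.03 ]
-0.055 1643 [[-0.0417, -0.0742, 0.0278], [0.0369, -0.0348, 0.0631]] ((-0.002428688108921051, -0.054595109075307846), (0.07906849682331085, 0.03972197696566582), 0.10308749228715897) 0.0299 [-0.001 -0.004  0.03 ]
```

View pics/w12.png

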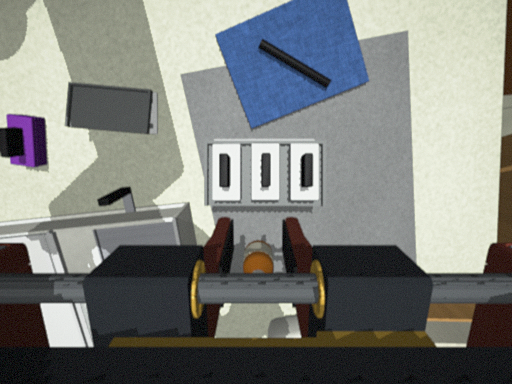

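All three tins are flat and straight on the deck, near (225,170), (265,170) and (305,170), with x centre ≈ −2.6 mm. Now shut the inner door and retreat.

```bash
python3 - <<'E'
from dk import *
move_gripper(.04)
mv(H(.08,.094,.25),best(H(.08,.094,.25),YAW))
door(1,.1105,-.0015)
up(.28); goto_joints([-1.448,0.359,1.51,0,1.272,-.115]); sleep(.5); st()
c=capture("top"); P=cloud(c); ok=c["range_z"]>0
show("handle",rects(P,ok,.11,.14,(.4,.75),(-.25,.25)))
L=(P-C)@M
for y in (.055,0,-.055):
    m=ok&(abs(L[...,0])<.06)&(abs(L[...,1]-y)<.027)&(L[...,2]>.02)&(L[...,2]<.07); k=L[m]; print(np.percentile(k,[1,99],axis=0).round(4).tolist())
cv2.imwrite("pics/fin.png",cv2.resize(c["image"][90:290,80:440],None,fx=2.2,fy=2.2,interpolation=cv2.INTER_CUBIC))
E
```

```text
down False clk 98.69 tip [0.6418 0.0974 0.1017] H [0.0868 0.0942] gap 0.04 F [-0.1 -0.2 -0. ]
grip clk 99.22 tip [0.6406 0.0972 0.1006] H [0.0857 0.094 ] gap 0.0142 F [-1.7 -0.5  4.7]
slid False clk 100.48 tip [0.5289 0.1044 0.1006] H [-0.0263  0.0939] gap 0.0138 F [ 2.2 -1.3  8.5]
 clk 105.28 tip [ 0.1415 -0.5835  0.2211] H [-0.3679 -0.6179] gap 0.0396 F [ 0.2  0.8 -0.1]
handle [0.5295 0.1041] 111 0.0594 0.0139 85.8 H [-0.0256  0.0936]
handle [ 0.5164 -0.0829] 109 0.0594 0.0141 89.0 H [-0.0265 -0.0939]
[[-0.041, 0.0364, 0.021], [0.0374, 0.0757, 0.0649]]
[[-0.041, -0.0181, 0.0216], [0.0372, 0.0208, 0.0637]]
[[-0.0413, -0.0735, 0.0206], [0.038, -0.0335, 0.0641]]
```

View pics/fin.png

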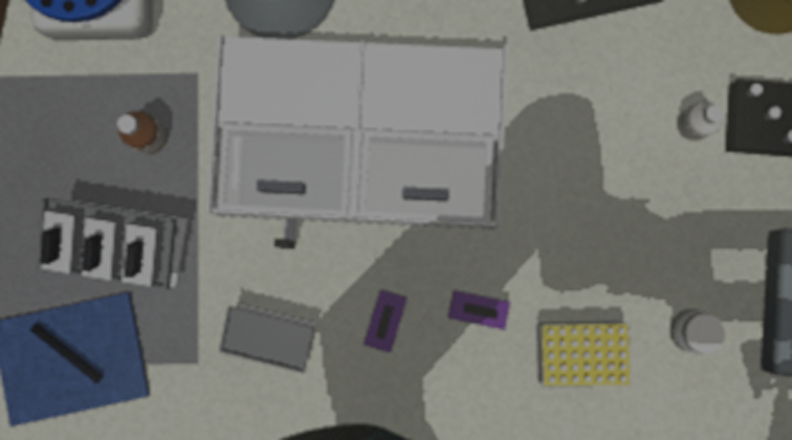

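Both doors are shut with their handles in line (280,187) and (425,194). The three tins are on the large rack (58,242), (98,248) and (140,255), and the bottles and jar are standing. Handing in.

```bash
python3 -c "
from bench import *
close_job(); print(current_clock())"
```

```text
the job is handed in; nothing more can be done
the job is handed in; nothing more can be done
```

The job is handed in at about 105 s: all three grey tins went through the hatch in one pass and now lie on the larger sloped rack, with both doors shut. `close_job()` gives no verdict, so what follows rests on my own last measurements.

- **Tins:** flat and lengthwise on the deck, grips up, 55 mm apart, low ends about 3 mm from the lip. Their centres are at deck x of about −2.6 mm, against an allowed −16 to +8 mm.
- **Doors:** both handles measured within about 1.5 mm of their shut position. I opened the inner door only after shutting the outer one and running the shuttle to its end stop.
- **Bystanders:** both bottles and the jar are still standing, and the purple look-alikes were left alone.

- **Failed grasp:** the first attempt on the outer door handle closed on nothing, because the real fingertips sit about 30 mm behind the reported TCP. I measured this by touch and with the scene camera and compensated for the rest of the run.
- **Knocked tin:** one tin was pushed about 3 cm aside early on, so I measured it again before picking it up.
- **Camera disagreement:** the top and wrist cameras differed by about 2 to 3 mm on the rack's position, which is well inside the tolerances.

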